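# Spin down the wing nut of a damper clamp

### The arm

A 6-joint arm with a two-finger parallel gripper is mounted at the origin on the work surface. World frame = base frame: x ahead of the robot, y to its left, z up, the work surface at z = 0. Lengths are in m, angles in rad, forces in N, time in s.
With the tool pointing down it reaches from about 0.375 to 0.975 m from the base axis. Payload 3.8 kg.
Tool frame: the origin (TCP) lies at the centre of the arm's flange, where the gripper is bolted on; the fingertips stand 166 mm ahead of it and the grasp point (between the pads) lies 147 mm ahead of it (hold_point_z is the distance from the TCP to the grasp point, in m); z points along the fingers, y is the direction in which the jaws open and shut (so a half turn about z gives the same grasp; the last joint's range is limited). The gripper opens to 88 mm and grips with 3 to 60 N. Pads are 18 mm wide; open, the fingers measure 123 mm over their backs; the gripper's body (75 mm by 187 mm) begins 45 mm behind the grasp point.
Start: joints at [-1.351, 0.264, 1.604, -0, 1.274, -0.037], TCP at [0.171, -0.653, 0.405] pointing down, gripper open.
Joint ranges: [-2.63, 2.63], [-0.94, 2.18], [0.31, 2.57], [-1.31, 4.45], [0, 2.66], [-2.55, 2.55]. Speed limits (rad/s): [2.57, 2.57, 3.14, 3.14, 3.14, 3.14].

### API

Orientations are given as a unit quaternion [w, x, y, z].
In Python, from rig import get_state, snapshot, camera_params, sign_off, hold_point_z gives the robot as it stands. The module is installed in compiled form; this text tells all that it offers.
- The arm moves only by the tool send_rows, never from a script. Its argument "commands" is one flat list of numbers, 7 for each row, row after row: the turn, a rotation vector about the tool's x, y, z in degrees, then the shift along the tool's x, y, z in cm, then the closure, from 0 (fully open) to 1 (shut). A call has 1 to 5 rows; each row is the pose to reach, as a shift and turn from the pose commanded when the call began, along the tool's axes at that moment; what a row does not reach only later rows make up. A row lasts 1/8 s, in which the tool goes at most 62.5 mm and 10.7 degrees, less where a joint would pass 70% of its speed; a pose out of reach is approached as far as the arm can. A call with a gripper value outside its range is refused whole. The fingers move at their own pace and stop on an object; "newtons" is the grip in N (left out, the last holds). Time passes only in rows, so rows that repeat a pose let the fingers close. It gives the time, the measured TCP pose, the force and the opening at its end, in the units of the state.
- get_state(): the state, without advancing time (a new reading comes with each control period).
- snapshot(name): name is "scene" or "top" or "wrist"; returns the picture (384x512x3 uint8, red, green, blue); there is no depth.
- camera_params(name): a dict with "intrinsics" (3x3 intrinsics, pixels), "pose" (4x4, takes a point from camera to world coordinates). Camera axes: x right, y up, looking along -z (the intrinsics and any distortion apply to the point x, -y, -z); pixel columns grow to the right and rows downward; lengths in m; the calibration is good to about 2 mm. The wrist camera is an equidistant fisheye: a pixel r from the principal point sees the ray r / f radians off the axis. A picture is of the moment at which its call begins: read the wrist's pose just before it. camera_params takes no time and is no camera call; for the wrist camera it gives the pose at the moment of the call.
- sign_off(): hands the job in, once; it reports no verdict.
The state is a dict: "time": time; "joint_positions": joint angles; "qd": joint speeds; "joint_torque": joint torques, N m; "tcp_pos": TCP position; "tcp_rot": TCP orientation; "contact_force": force on the tool from outside, world axes, zero at the start; "torque": the same for the moment, N m; "gripper_width": finger opening in m.
Only numpy, scipy, OpenCV 4.12 (cv2) and the standard library are available. Lean on these libraries where they do the work, as an engineer would, in place of code of your own. Each camera call takes 0.05 s, during which the arm holds its last target. There are 200 camera calls.

### The job

The wing nut on the tube clamp that holds the damper is loose: turn it clockwise, seen from above, with repeated fingertip strokes against the sides of its wings until it comes to its stop, fully home. Do not pinch the nut or a wing between the fingers, and leave the spring, the bottle and the cup standing where they are.

Things in the scene. Friction and masses are not known exactly. Their poses are not given: they have to be found in the camera images.
- clamp: Fixed aluminium tube clamp on a steel base plate 190 x 130 x 12 mm, holding a black damper lying level. Origin on the bench below the tube's middle; z up, y along the tube, -x to the wing nut's side, roughly facing the robot. The clamp's cap is a round hump of 31 mm radius about the tube's axis (48 mm above the bench), 50 mm long. Damper with its eyes: y = -150 to +135 mm.
- ear (a point): Where the nut's axis (upright stud, 12 mm thick, top 84 mm above the bench) meets the top of the clamp's flat ear, 54 mm above the bench. Axes as the clamp's. The ear is 44 mm wide in y and reaches 28 mm to -x. The cap's hump (top 79 mm above the bench) begins 36 mm to +x, so fingers at wing height have room only on the -x half and a little beyond.
- wings (a point): On the nut's axis, level with the tops of its wings, z up; turns with the nut. Plain steel, wings along +x and -x, 64 mm tip to tip, 5 mm thick in y, rounded, full height (22 mm) at 21 mm from the axis. Hub radius 10 mm, its top 16 mm and the nut's underside 26 mm below this point. The nut sinks 2 mm a turn: home, this point is 80 mm above the bench; at the start up to 4 mm higher.
- wingnut (a joint): Turn of the wing nut in rad, growing clockwise seen from above (tightening). Hard stop at 12.57 = home: underside on the ear, wings square across the tube, one pointing at the cap. Starts 1 to 1.8 turns short of it. Light friction (0.03 N m, 1 to 2 N at a wing); it stays where it is left.
- spring: Bystander: blue coil spring standing upright, 56 mm wide, 70 mm high, loose. Origin at the centre of its underside.
- bottle: Bystander: red bottle with a white cap, 44 mm wide, 110 mm high, loose. Origin at the centre of its underside.
- cup: Bystander: white cup, 76 mm wide, 90 mm high, loose. Origin at the centre of its underside.

How it is judged:
At the end, for the whole second after the job is handed in: The wing nut stands still within 0.12 rad (7 degrees) of its stop at 12.57 rad; the spring, bottle and cup stand upright within 25 mm of where they began (value of joint wingnut above 12.446 rad and velocity of joint wingnut between -0.05 and 0.05 rad/s and distance of each of spring, bottle, cup from where it was at the start of the episode below 0.025 m and angle between each of spring, bottle, cup's own z axis and vertical below 0.1 rad); the robot touches nothing.
It fails at once if the spring is lifted, carried, knocked over or pushed more than 25 mm (distance of spring from where it was at the start of the episode above 0.025 m or angle between spring's own z axis and vertical above 0.35 rad).
It fails at once if the bottle is lifted, carried, knocked over or pushed more than 25 mm (distance of bottle from where it was at the start of the episode above 0.025 m or angle between bottle's own z axis and vertical above 0.35 rad).
It fails at once if the cup is lifted, carried, knocked over or pushed more than 25 mm (distance of cup from where it was at the start of the episode above 0.025 m or angle between cup's own z axis and vertical above 0.35 rad).
It fails at once if the wing nut is pinched: it is touched while it, or one of its wings, lies between the finger pads (contact force between the fingers and wingnut above 0.5 N and y of the grasp point in the frame of wings between -0.0025 and 0.0025 m and x of the grasp point in the frame of wings between -0.034 and 0.034 m and z of the grasp point in the frame of wings below 0.012 m).
It also fails if it takes over 72 s, if anything falls off the work surface, if the arm or the gripper's body presses on something with over 40 N, if the wrist force passes 120 N, or if a joint passes its speed limit or range.

## Working session

There is one attempt and no reset: what is moved stays moved. The work goes in short steps, Python scripts to look and compute and a tool call to move; the robot and the scene stay as the last step left them, time stands still between calls to the robot, and variables do not carry over. Pictures are saved under pics/ and viewed, about 8 in all and at most 12, crops included, and the job is handed in when it is done.

Besides the shell and the picture viewer there is one more tool, called after "Emit:" in YAML: its name, and indented under it one key for each argument. send_rows: Moves the arm, as the interface text tells. Its arguments: {"type":"object","properties":{"commands":{"type":"array"},"newtons":{"type":"number"}},"required":["commands"]}

```bash
mkdir -p pics; python3 - <<'E'
from rig import *
import cv2,numpy as np
print(get_state(),hold_point_z)
a=snapshot("scene");b=snapshot("top")
cv2.imwrite("pics/s.png",a[...,::-1]);cv2.imwrite("pics/t.png",b[...,::-1])
for n in("scene","top","wrist"):print(camera_params(n))
E
```

```text
{'time': 0.0, 'joint_positions': array([-1.35088364e+00,  2.64762763e-01,  1.60531070e+00, -1.32803703e-05,
        1.27370344e+00, -3.68912790e-02]), 'qd': array([ 8.70797331e-04, -9.54987060e-04,  1.88135775e-04, -1.42064178e-03,
       -7.85376868e-04,  7.07984034e-05]), 'joint_torque': array([-2.87308416e-03, -5.02113354e+01, -3.56879675e+01,  7.24435947e-02,
        2.91320833e-02, -1.72372120e-04]), 'tcp_pos': array([ 0.17137532, -0.65255035,  0.40341531]), 'tcp_rot': array([-1.08697753e-03,  9.91766944e-01,  1.28051305e-01, -1.06122507e-04]), 'contact_force': array([-0.17967937, -0.11690838,  1.19804498]), 'torque': array([ 0.02740081, -0.04290844, -0.03585793]), 'gripper_width': 0.08827839941871081} 0.1473
{'intrinsics': array([[439.18352064,   0.        , 257.92057439],
       [  0.        , 439.18352064, 191.58929043],
       [  0.        ,   0.        ,   1.        ]]), 'pose': array([[-0.1274418 , -0.77344611,  0.62091844,  1.2507233 ],
       [ 0.99183344, -0.1025347 ,  0.0758489 ,  0.0886202 ],
       [ 0.00500065,  0.62551399,  0.78019692,  0.87910937],
       [ 0.    
[... 195 characters left out ...]
    ,   1.        ]]), 'pose': array([[-0.01471992,  0.99318609, -0.11560584,  0.51295216],
       [-0.99988858, -0.01433423,  0.00416697,  0.0356656 ],
       [ 0.00248145,  0.11565429,  0.99328643,  0.97712509],
       [ 0.        ,  0.        ,  0.        ,  1.        ]])}
{'intrinsics': array([[297.31863964,   0.        , 251.52609591],
       [  0.        , 297.31863964, 191.81454075],
       [  0.        ,   0.        ,   1.        ]]), 'pose': array([[ 0.25356027,  0.92261643,  0.29066493,  0.24620482],
       [-0.96731902,  0.24216688,  0.07516055, -0.63322775],
       [-0.00104506, -0.30022345,  0.95386833,  0.38269748],
       [ 0.        ,  0.        ,  0.        ,  1.        ]])}
```

View pics/t.png

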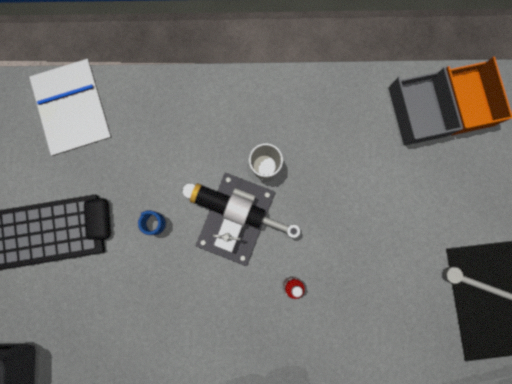

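View pics/s.png

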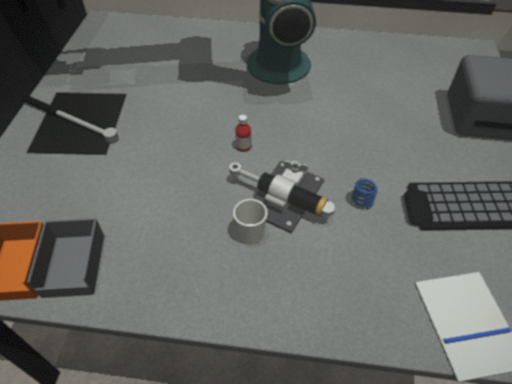

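```bash
cat > h.py <<'E'
from rig import *
import cv2,numpy as np
from scipy.spatial.transform import Rotation as R
def ray(n,u,v,P=None):
    c=camera_params(n);K=c["intrinsics"];P=c["pose"] if P is None else P
    x=(u-K[0,2])/K[0,0];y=(v-K[1,2])/K[1,1]
    if n=="wrist":
        r=np.hypot(x,y);s=np.sin(r)/max(r,1e-9);d=np.array([x*s,-y*s,-np.cos(r)])
    else: d=np.array([x,-y,-1.])
    return P[:3,3],P[:3,:3]@d
def onz(n,u,v,z,P=None):
    o,d=ray(n,u,v,P);return o+d*(z-o[2])/d[2]
E
python3 - <<'E'
from h import *
b=cv2.imread("pics/t.png")
c=b[165:275,175:310]
cv2.imwrite("pics/tc.png",cv2.resize(c,None,fx=5.5,fy=5.5,interpolation=cv2.INTER_CUBIC))
for nm,u,v,z in[("nut",227,238,.082),("eyes-",294,232,.048),("tube+",190,190,.048),("cap",240,207,.079),("spring",152,223,.07),("bottle",297,291,.11),("cup",266,158,.09),("pl1",228,180,.012),("pl2",273,194,.012),("pl3",198,248,.012),("pl4",244,263,.012)]:
    print(nm,onz("top",u,v,z).round(3))
E
```

```text
nut [0.511 0.087 0.082]
eyes- [ 0.522 -0.064  0.048]
tube+ [0.622 0.173 0.048]
cap [0.579 0.057 0.079]
spring [0.547 0.254 0.07 ]
bottle [ 0.399 -0.061  0.11 ]
cup [ 0.687 -0.002  0.09 ]
pl1 [0.649 0.087 0.012]
pl2 [ 0.614 -0.02   0.012]
pl3 [0.489 0.159 0.012]
pl4 [0.452 0.051 0.012]
```

View pics/tc.png

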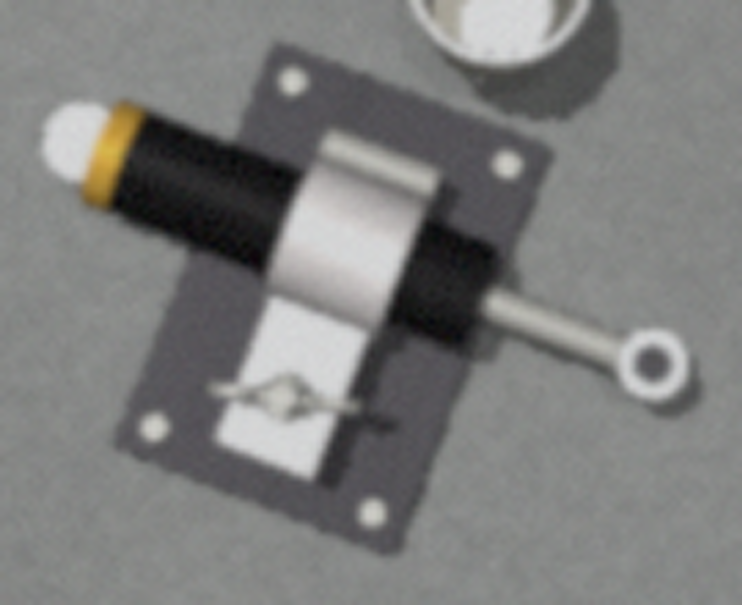

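```bash
cat >> h.py <<'E'
def go(p,yaw,n=1):
    """print rotvec(deg) about tool, shift cm in tool axes to reach TCP p, tool x heading yaw deg, z down"""
    s=get_state();q=s["tcp_rot"];C=R.from_quat(q[[1,2,3,0]])
    T=R.from_matrix(np.array([[np.cos(a),np.sin(a),0] for a in [np.radians(yaw)]]+[[0,0,0]]*2).T+np.array([[0,np.sin(np.radians(yaw)),0],[0,-np.cos(np.radians(yaw)),0],[0,0,-1]]))
    print("t",s["time"],"rot",np.degrees((C.inv()*T).as_rotvec()).round(1),"shift",(C.inv().apply(np.array(p)-s["tcp_pos"])*100).round(2))
E
python3 -c "
from h import *
go([.511,.087,.36],157)"
```

```text
t 0.1 rot [-0.000e+00 -1.000e-01 -1.423e+02] shift [ 51.63 -62.9    4.48]
```

Emit:
send_rows:
  commands: [0, 0, -50, 17, -21, 1.5, 1, 0, 0, -50, 17, -21, 1.5, 1, 0, 0, -50, 17, -21, 1.5, 1, 0, 0, -50, 17, -21, 1.5, 1, 0, 0, -50, 17, -21, 1.5, 1]
  newtons: 20

```text
time: 0.72
tcp_pos: [0.2831, -0.4034, 0.3888]
tcp_rot: [-0.001, 0.843, 0.538, 0.0]
contact_force: [-0.4, -1.3, -0.6]
gripper_width: 0.0404
```

```bash
python3 -c "
from h import *
print(get_state()['gripper_width'])
go([.511,.087,.36],157)"
```

```text
0.04042349492146165
t 0.725 rot [  0.   -0.1 -91.9] shift [5.407e+01 4.000e-02 2.970e+00]
```

Emit:
send_rows:
  commands: [0, 0, -50, 27, 0, 1.5, 1, 0, 0, -50, 27, 0, 1.5, 1, 0, 0, -50, 27, 0, 1.5, 1, 0, 0, -50, 27, 0, 1.5, 1, 0, 0, -50, 27, 0, 1.5, 1]

```text
time: 1.35
tcp_pos: [0.3983, -0.1595, 0.3741]
tcp_rot: [-0.0, 0.536, 0.844, 0.0]
contact_force: [-0.1, -0.0, 0.3]
gripper_width: 0.0008
```

```bash
python3 -c "
from h import *
print(get_state()['gripper_width'])
go([.511,.087,.36],157)"
```

```text
0.000807069085477655
t 1.35 rot [  0.   -0.1 -41.8] shift [17.5  20.69  1.43]
```

Emit:
send_rows:
  commands: [0, 0, -41.8, 17.5, 20.7, 1.4, 1, 0, 0, -41.8, 17.5, 20.7, 1.4, 1, 0, 0, -41.8, 17.5, 20.7, 1.4, 1, 0, 0, -41.8, 17.5, 20.7, 1.4, 1, 0, 0, -41.8, 17.5, 20.7, 1.4, 1]

```text
time: 1.98
tcp_pos: [0.5133, 0.0859, 0.3601]
tcp_rot: [-0.0, 0.202, 0.979, 0.0]
contact_force: [1.3, -0.9, -0.1]
gripper_width: 0.0004
```

```bash
python3 -c "
from h import *
P=camera_params('wrist')['pose'];a=snapshot('wrist');np.save('P1',P)
print(get_state()['tcp_pos'],get_state()['contact_force'])
cv2.imwrite('pics/w1.png',a[...,::-1])
cv2.imwrite('pics/w1v.png',cv2.resize(a[...,::-1],None,fx=1.5,fy=1.5))
go([.511,.087,.36],157)"
```

```text
[0.51373163 0.08634648 0.36004626] [0.25298609 2.07203193 0.18341679]
t 2.025 rot [ 0.1 -0.1 -0.4] shift [ 0.28 -0.05  0.  ]
```

View pics/w1v.png

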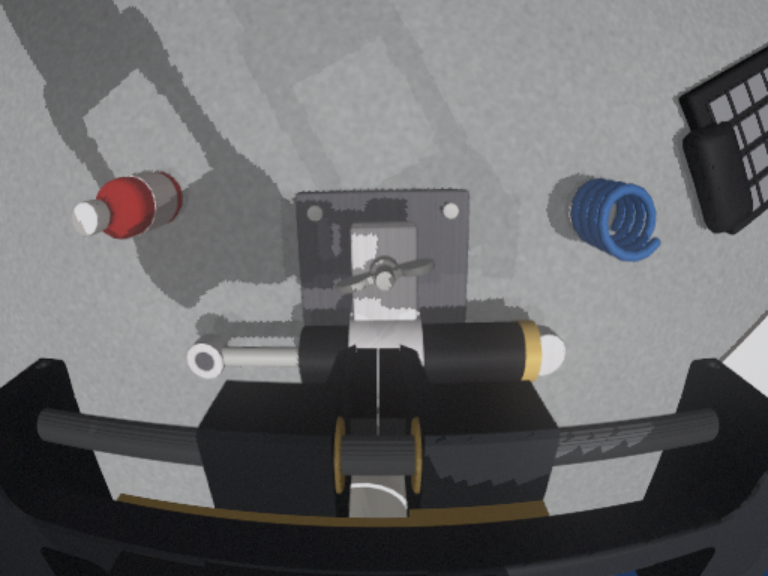

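```bash
python3 -c "
from h import *
P=np.load('P1.npy')
f=lambda u,v,z:onz('wrist',u/1.5,v/1.5,z,P).round(4)
print('stud',f(384,283,.084));a=f(337,285,.075);b=f(433,264,.075);print('wing',a,b,(a+b)/2,np.linalg.norm(a-b),np.degrees(np.arctan2(*(b-a)[[1,0]])))
p=f(297,192,.012);q=f(468,190,.012);print('plate',p,q,np.linalg.norm(p-q),np.degrees(np.arctan2(*(q-p)[[1,0]])))
for u,v in [(315,213),(451,210)]:print(f(u,v,.013))
e=f(352,226,.054);g=f(415,225,.054);print('ear edge',e,g,(e+g)/2,np.linalg.norm(e-g))
"
```

```text
stud [0.5139 0.0891 0.084 ]
wing [0.506  0.0608 0.075 ] [0.5171 0.1206 0.075 ] [0.51155 0.0907  0.075  ] 0.060821460028512964 79.4845082320786
plate [0.4441 0.0501 0.012 ] [0.4926 0.1669 0.012 ] 0.1264693243438898 67.44983367278675
[0.4639 0.056  0.013 ]
[0.5015 0.1494 0.013 ]
ear edge [0.4787 0.082  0.054 ] [0.4942 0.1198 0.054 ] [0.48645 0.1009  0.054  ] 0.04085449791638613
```

```bash
cat >> h.py <<'E'
N=np.array([.5127,.0902]);Y=np.radians(-22.55)
def cl(cx,cy,ztip):
    go([N[0]+(cx*np.cos(Y)-cy*np.sin(Y))/1e3,N[1]+(cx*np.sin(Y)+cy*np.cos(Y))/1e3,ztip/1e3+.166],157.45)
def where():
    s=get_state();d=(s["tcp_pos"][:2]-N)*1e3
    print("clamp",(np.array([[np.cos(Y),np.sin(Y)],[-np.sin(Y),np.cos(Y)]])@d).round(1),"tip",(s["tcp_pos"][2]-.166)*1e3,"F",s["contact_force"].round(1))
E
python3 -c "
from h import *
where();cl(24,-34,100)"
```

```text
clamp [ 2.4 -3.2] tip 194.04625952037495 F [0.3 2.1 0.2]
t 2.025 rot [ 0.1 -0.1 -0.8] shift [-2.21 -3.06  9.4 ]
```

Emit:
send_rows:
  commands: [0, 0, -0.8, -2.2, -3.1, 4.7, 1, 0, 0, -0.8, -2.2, -3.1, 9.4, 1, 0, 0, -0.8, -2.2, -3.1, 9.4, 1, 0, 0, -0.8, -2.2, -3.1, 9.4, 1]

```text
time: 2.52
tcp_pos: [0.5209, 0.0453, 0.268]
tcp_rot: [0.001, 0.197, 0.98, 0.0]
contact_force: [0.7, 0.0, -0.1]
gripper_width: 0.0004
```

```bash
python3 -c "
from h import *
where();cl(24,-34,71)
P=camera_params('wrist')['pose'];a=snapshot('wrist');np.save('P2',P)
cv2.imwrite('pics/w2.png',cv2.resize(a[100:300,150:370,::-1],None,fx=3,fy=3))"
```

```text
clamp [ 24.8 -38.4] tip 101.98566282122387 F [ 0.7  0.  -0.1]
t 2.525 rot [ 0.   0.1 -0.2] shift [0.08 0.43 3.1 ]
```

View pics/w2.png

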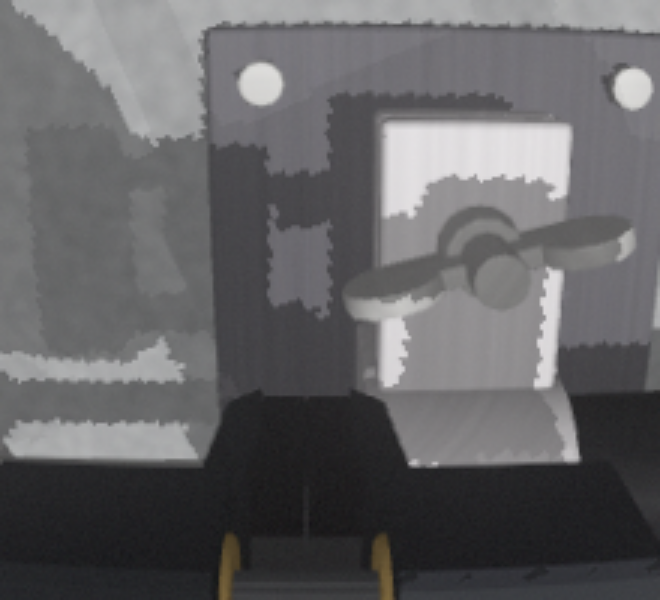

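Emit:
send_rows:
  commands: [0, 0, 0, 0.1, 0.4, 1.5, 1, 0, 0, 0, 0.1, 0.4, 3.1, 1, 0, 0, 0, 0.1, 0.4, 3.1, 1]

```text
time: 2.95
tcp_pos: [0.5201, 0.0501, 0.2339]
tcp_rot: [-0.002, 0.196, 0.981, -0.0]
contact_force: [0.2, -0.6, -0.7]
gripper_width: 0.0006
```

```bash
python3 -c "
from h import *
where();cl(-4,-36,71);cl(-27,-22,71)"
```

```text
clamp [ 22.2 -34.2] tip 67.85083111415796 F [ 0.2 -0.6 -0.7]
t 2.95 rot [-0.1 -0.2 -0.1] shift [ 2.62 -0.19 -0.31]
t 2.95 rot [-0.1 -0.2 -0.1] shift [ 4.92  1.21 -0.3 ]
```

Emit:
send_rows:
  commands: [0, 0, 0, 1.3, -0.1, -0.2, 1, 0, 0, 0, 2.6, -0.2, -0.3, 1, 0, 0, 0, 3.8, 0.5, -0.3, 1, 0, 0, 0, 4.9, 1.2, -0.3, 1, 0, 0, 0, 4.9, 1.2, -0.3, 1]

```text
time: 3.58
tcp_pos: [0.4796, 0.0809, 0.2387]
tcp_rot: [-0.0, 0.196, 0.981, 0.0]
contact_force: [-0.4, 0.4, 0.3]
gripper_width: 0.0005
```

```bash
python3 -c "
from h import *
where();cl(-27,8,71);cl(-17,22,71)
P=camera_params('wrist')['pose'];a=snapshot('wrist');np.save('P3',P)
cv2.imwrite('pics/w3.png',cv2.resize(a[100:300,150:370,::-1],None,fx=3,fy=3))"
```

```text
clamp [-27.  -21.3] tip 72.6616544767105 F [-0.4  0.4  0.3]
t 3.575 rot [-0. -0. -0.] shift [0.   2.93 0.17]
t 3.575 rot [-0. -0. -0.] shift [-0.99  4.33  0.17]
```

View pics/w3.png

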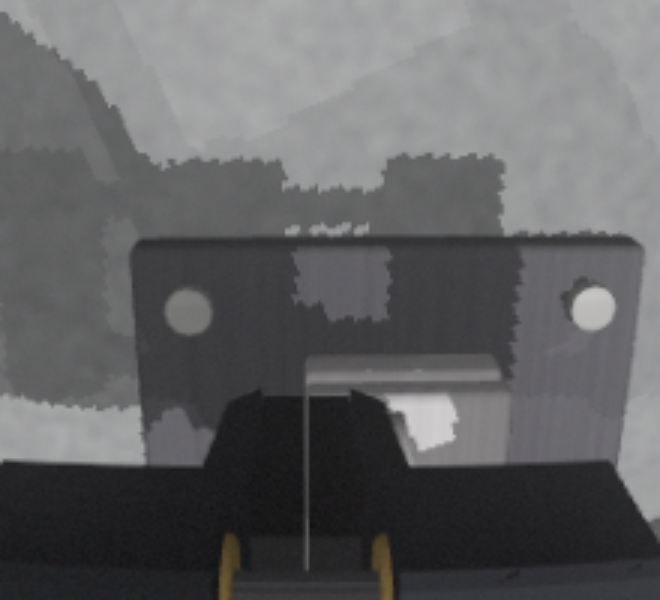

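Emit:
send_rows:
  commands: [0, 0, 0, 0, 1.0, 0.1, 1, 0, 0, 0, 0, 2.0, 0.1, 1, 0, 0, 0, 0, 3.0, 0.1, 1, 0, 0, 0, -0.6, 3.8, 0.1, 1, 0, 0, 0, -1.0, 4.4, 0.1, 1]

```text
time: 4.25
tcp_pos: [0.5075, 0.1173, 0.2376]
tcp_rot: [0.0, 0.197, 0.98, 0.0]
contact_force: [-1.4, -0.2, 1.0]
gripper_width: 0.0005
```

```bash
python3 -c "
from h import *
where();cl(-17,22,71);cl(24,-34,105)"
```

```text
clamp [-15.2  23. ] tip 71.64916445255284 F [-1.4 -0.2  1. ]
t 4.25 rot [ 0.  -0.  -0.1] shift [ 0.18 -0.1   0.06]
t 4.25 rot [ 0.  -0.  -0.1] shift [-3.93 -5.69 -3.34]
```

Return: back off outward, lift, cross over, then check where the nut stands.

Emit:
send_rows:
  commands: [0, 0, 0, 0.5, 0, -1.5, 1, 0, 0, 0, 0.5, 0, -3.4, 1, 0, 0, 0, -1.7, -2.9, -3.4, 1, 0, 0, 0, -3.9, -5.7, -3.4, 1, 0, 0, 0, -3.9, -5.7, -3.4, 1]

```text
time: 4.88
tcp_pos: [0.5215, 0.0475, 0.2733]
tcp_rot: [0.001, 0.198, 0.98, 0.0]
contact_force: [-0.2, 0.8, -1.0]
gripper_width: 0.0003
```

```bash
python3 -c "
from h import *
where();cl(24,-34,71)
P=camera_params('wrist')['pose'];a=snapshot('wrist');np.save('P3',P)
cv2.imwrite('pics/w4.png',cv2.resize(a[100:300,150:370,::-1],None,fx=3,fy=3))"
```

```text
clamp [ 24.5 -36. ] tip 107.25769487509815 F [-0.2  0.8 -1. ]
t 4.875 rot [ 0.1  0.1 -0.3] shift [0.06 0.2  3.63]
```

View pics/w4.png

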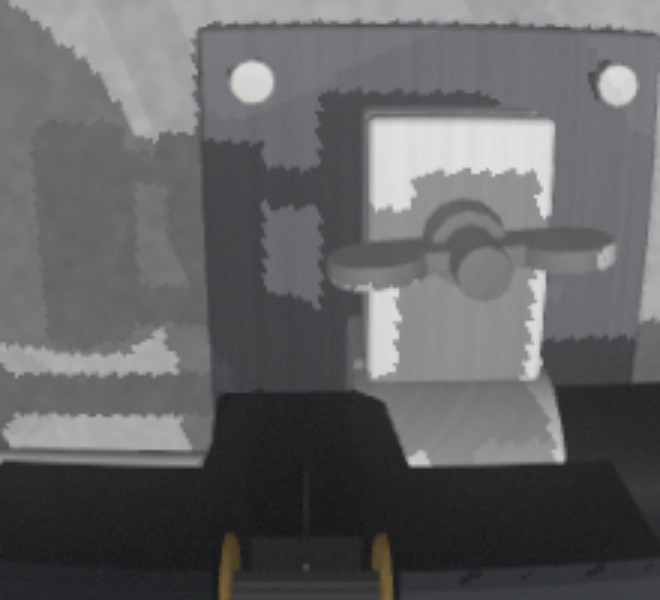

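Emit:
send_rows:
  commands: [0, 0, 0, 0.1, 0.2, 1.8, 1, 0, 0, 0, 0.1, 0.2, 3.6, 1, 0, 0, 0, 1.4, 0.1, 3.6, 1, 0, 0, 0, 2.8, 0, 3.6, 1, 0, 0, 0, 4.0, 0.7, 3.6, 1]

```text
time: 5.55
tcp_pos: [0.4855, 0.0713, 0.236]
tcp_rot: [-0.0, 0.197, 0.98, -0.0]
contact_force: [0.7, -1.4, -1.1]
gripper_width: 0.0006
```

```bash
python3 -c "
from h import *
where();cl(-27,-22,71);cl(-27,8,71);cl(-17,22,71)"
```

```text
clamp [-17.9 -27.9] tip 69.96104511079166 F [ 0.7 -1.4 -1.1]
t 5.55 rot [-0.   0.  -0.1] shift [ 0.91  0.58 -0.1 ]
t 5.55 rot [-0.   0.  -0.1] shift [ 0.92  3.58 -0.1 ]
t 5.55 rot [-0.   0.  -0.1] shift [-0.07  4.99 -0.11]
```

Emit:
send_rows:
  commands: [0, 0, 0, 0.9, 0.6, -0.1, 1, 0, 0, 0, 0.9, 1.8, -0.1, 1, 0, 0, 0, 0.9, 3.2, -0.1, 1, 0, 0, 0, 0.3, 4.4, -0.1, 1, 0, 0, 0, -0.1, 5.0, -0.1, 1]

```text
time: 6.18
tcp_pos: [0.508, 0.1176, 0.2368]
tcp_rot: [0.0, 0.196, 0.981, 0.0]
contact_force: [-0.2, -0.2, 0.4]
gripper_width: 0.0004
```

```bash
python3 -c "
from h import *
where();cl(-17,22,71);cl(24,-34,105)"
```

```text
clamp [-14.9  23.5] tip 70.80249268858054 F [-0.2 -0.2  0.4]
t 6.175 rot [ 0.   0.  -0.1] shift [ 0.21 -0.15 -0.02]
t 6.175 rot [ 0.   0.  -0.1] shift [-3.9  -5.74 -3.42]
```

Emit:
send_rows:
  commands: [0, 0, 0, 0.5, 0, -1.5, 1, 0, 0, 0, 0.5, 0, -3.4, 1, 0, 0, 0, -1.7, -2.9, -3.4, 1, 0, 0, 0, -3.9, -5.7, -3.4, 1, 0, 0, 0, -3.9, -5.7, -3.4, 1]

```text
time: 6.8
tcp_pos: [0.5215, 0.0474, 0.2721]
tcp_rot: [0.001, 0.198, 0.98, 0.0]
contact_force: [-0.4, 0.3, -0.9]
gripper_width: 0.0003
```

```bash
python3 -c "
from h import *
where();cl(24,-34,70);cl(-4,-36,70);cl(-17,-36,70)"
```

```text
clamp [ 24.6 -36.2] tip 106.14099943706782 F [-0.4  0.3 -0.9]
t 6.8 rot [ 0.   0.1 -0.3] shift [0.07 0.21 3.61]
t 6.8 rot [ 0.   0.1 -0.3] shift [ 2.87 -0.    3.61]
t 6.8 rot [ 0.   0.1 -0.3] shift [ 4.17 -0.01  3.61]
```

Emit:
send_rows:
  commands: [0, 0, 0, 0.1, 0.2, 1.8, 1, 0, 0, 0, 0.1, 0.2, 3.6, 1, 0, 0, 0, 1.4, 0.1, 3.6, 1, 0, 0, 0, 2.8, 0, 3.6, 1, 0, 0, 0, 4.2, 0, 3.6, 1]

```text
time: 7.42
tcp_pos: [0.4809, 0.0658, 0.235]
tcp_rot: [-0.0, 0.196, 0.981, 0.0]
contact_force: [-0.6, 0.1, 0.8]
gripper_width: 0.0004
```

```bash
python3 -c "
from h import *
where();cl(-27,-30,70);cl(-27,-20,70)"
```

```text
clamp [-20.  -34.7] tip 68.95527940670509 F [-0.6  0.1  0.8]
t 7.425 rot [-0.  -0.  -0.1] shift [ 0.7   0.47 -0.1 ]
t 7.425 rot [-0.  -0.  -0.1] shift [ 0.7   1.47 -0.1 ]
```

Emit:
send_rows:
  commands: [0, 0, 0, 0.7, 0.5, -0.1, 1, 0, 0, 0, 0.7, 0.9, -0.1, 1, 0, 0, 0, 0.7, 1.3, -0.1, 1, 0, 0, 0, 0.7, 1.7, -0.1, 1, 0, 0, 0, 0.7, 1.7, -0.1, 1]

```text
time: 8.05
tcp_pos: [0.4827, 0.0839, 0.2358]
tcp_rot: [0.0, 0.197, 0.98, 0.0]
contact_force: [0.2, -0.5, -0.5]
gripper_width: 0.0003
```

```bash
python3 -c "
from h import *
where();print(get_state()['torque'])"
```

```text
clamp [-25.2 -17.3] tip 69.79503628648729 F [ 0.2 -0.5 -0.5]
[-0.00055965 -0.15869639  0.02574618]
```

Emit:
send_rows:
  commands: [0, 0, 0, 0.1, 0.2, 0, 1, 0, 0, 0, 0.1, 0.4, 0, 1, 0, 0, 0, 0.1, 0.6, 0, 1, 0, 0, 0, 0.1, 0.6, 0, 1]

```text
time: 8.55
tcp_pos: [0.4833, 0.0871, 0.2356]
tcp_rot: [-0.0, 0.196, 0.981, -0.003]
contact_force: [-1.9, -16.1, 3.5]
gripper_width: 0.0006
```

```bash
python3 -c "
from h import *
where();print(get_state()['torque'])"
```

```text
clamp [-25.9 -14.1] tip 69.64487660124804 F [ -1.9 -16.1   3.5]
[-2.45817357  0.09435591 -0.06601334]
```

Emit:
send_rows:
  commands: [0, 0, 0, 0, -1.5, 0, 1, 0, 0, 0, 0, -2.5, -2, 1, 0, 0, 0, 0, -3, -6, 1, 0, 0, 0, -2, -3, -10, 1, 0, 0, 0, -2, -3, -12, 1]

```text
time: 9.18
tcp_pos: [0.4919, 0.0538, 0.3589]
tcp_rot: [0.003, 0.197, 0.98, 0.001]
contact_force: [-0.4, 0.6, 0.3]
gripper_width: 0.0005
```

```bash
python3 -c "
from h import *
where();print(get_state()['qd'].round(2))
P=camera_params('wrist')['pose'];a=snapshot('wrist');np.save('P5',P)
cv2.imwrite('pics/w5.png',cv2.resize(a[100:300,150:370,::-1],None,fx=3,fy=3))"
```

```text
clamp [ -5.2 -41.6] tip 192.86496947487078 F [-0.4  0.6  0.3]
[ 0.01 -0.14 -0.13  0.    0.32  0.01]
```

View pics/w5.png

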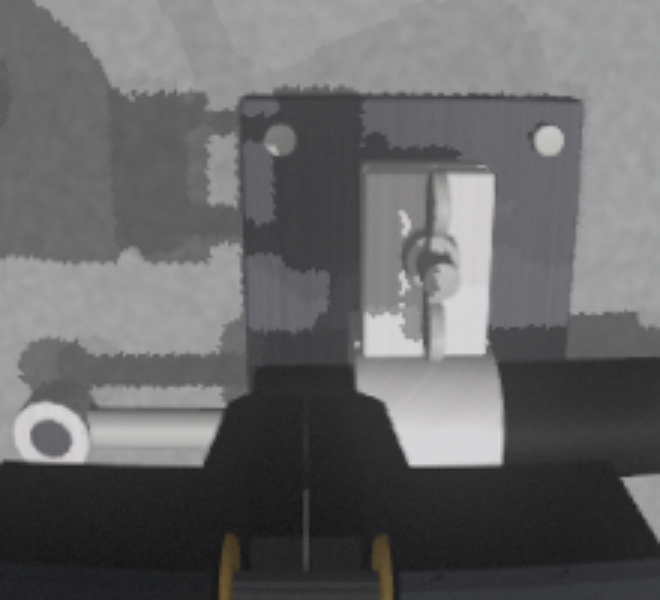

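```bash
python3 -c "
from h import *
P=np.load('P5.npy')
f=lambda u,v,z:onz('wrist',u/3+150,v/3+100,z,P)
ang=lambda a,b:np.degrees(np.arctan2(*(b-a)[[1,0]]))
a=f(440,172,.076);b=f(434,356,.076);print('wing',ang(a,b),np.linalg.norm(a-b))
print('ear',ang(f(362,172,.054),f(362,350,.054)),ang(f(494,172,.054),f(489,350,.054)))
print('plate',ang(f(241,98,.012),f(582,98,.012))-90)
t=snapshot('top');cv2.imwrite('pics/t2.png',t[...,::-1]);b0=cv2.imread('pics/t.png').astype(int);t=t[...,::-1].astype(int)
m=lambda i:{'red':(i[...,2]>i[...,1]+60)&(i[...,2]>i[...,0]+60),'blue':(i[...,0]>i[...,2]+50)}
for k in('red','blue'):
  for i in(b0,t):
    y,x=np.nonzero(m(i)[k][200:320,100:330]);print(k,x.mean().round(1)+100 if len(x) else None,y.mean().round(1)+200 if len(y) else None,len(x))
print('cup diff',np.abs(b0-t)[140:170,255:285].mean())
where()"
```

```text
wing -22.038040985289005 0.05972472465672209
ear -21.679482140131054 -20.765954232887395
plate -21.850944159980173
red 292.7 286.6 165
red 299.6 284.2 38
blue 149.7 222.4 280
blue 150.0 222.4 314
cup diff 9.027407407407408
clamp [ -5.5 -41.4] tip 192.86491602540036 F [ 0.7 -0.   0.3]
```

```bash
python3 -c "
from h import *
sign_off()"
```

```text
the job is handed in; nothing more can be done
```

I turned the wing nut home with three clockwise strokes of the closed fingertips against the trailing sides of its wings, and handed the job in at about 9 s of the 72 s allowed. The interface gives no verdict, so this rests on my own checks.

- **Stop:** The first two strokes swept right through with no resistance. The third met firm resistance of about 16 N with the wings square across the tube. This came about 3 to 6 mm further along than I had predicted, because the fingertips taper.
- **Angle:** In the last wrist picture the wing lies at -22.0°. The base plate reads -21.9° and the ear edges -21.7° and -20.8°, so the nut is within about 1° of square (7° allowed).
- **Pinching:** The fingers stayed shut, and by my stroke geometry they were always to one side of the wing. I did not check this directly.
- **Clearance:** The gripper was about 110 mm above the clamp, touching nothing, when I handed in.
- **Spring:** It shows no movement in the top view.
- **Bottle and cup:** In that last top view the arm partly hid the bottle, so its position reading there is no use. The cup patch differed a little in brightness, with no position measured. The arm's path stayed clear of both, and I saw no unexplained contact force.

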